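# Kit the loose parts of a controller box into their fitted trays

## Robot

A 6-joint arm with a two-finger parallel gripper is mounted at the origin on a cart in front of the work surface, level with it; the furniture and walls round the work are solid. World frame = base frame: x ahead of the robot, y to its left, z up, the work surface at z = 0. Lengths are in mm, angles in rad, forces in N, time in s.
With the tool pointing down it reaches from about 375 to 900 mm from the base axis. Payload 3.1 kg.
Tool frame: the origin (TCP) lies midway between the tips of the shut fingers; the grasp point (between the pads) lies r.grasp_offset behind it (r.grasp_offset is the distance from the TCP to the grasp point, in mm); z points along the fingers, y is the line along which they close (so a half turn about z gives the same grasp; the last joint's range is limited). The gripper opens to 85 mm and grips with 20 to 120 N. Pads are 22 mm wide; open, the fingers measure 114 mm over their backs; the gripper's body (76 mm by 85 mm) begins 54 mm behind the grasp point. The pads swing forward as they close: fully open they stand 13 mm farther back than shut.
Start: joints at [0.95, 0.527, 1.433, -0, 1.181, -0.178], TCP at [267.752, 564.717, 231.31] pointing down, gripper open.
Joint ranges: [-3.08, 3.08], [-0.75, 2.2], [0.22, 2.44], [-1.43, 4.57], [0, 2.65], [-2.85, 2.85]. Speed limits (rad/s): [2.79, 2.79, 3.14, 3.14, 3.14, 3.14].

## Interface

Orientations are given as a unit quaternion [x, y, z, w].
In Python, from rig import get_obs, grab_frame, ticket, r gives the robot as it stands.
- The arm moves only by the tool send_rows, never from a script. Its argument "commands" is a list of rows, each a list of 6 numbers: the shift along the world's x, y, z in units of 500 mm (1.0 is 500 mm), then the turn, a rotation vector about the world's x, y, z in units of 360 degrees (1.0 is 360 degrees). In form: [[tx, ty, tz, rx, ry, rz], ...]. A call has 1 to 12 rows; each row is the pose to reach, as a shift and turn from the pose commanded when the call began, turning the shorter way round; what a row does not reach only later rows make up. A row lasts 1/12 s, in which the tool goes at most 41.7 mm and 7.16 degrees, less where a joint would pass 70% of its speed; a pose out of reach is approached as far as the arm can. A call with a number of a shift or a turn outside -1 to 1 is refused whole. A call with a gripper value outside its range is refused whole. "jaw" is the opening, from 0 (shut) to 1 (fully open), set as the call begins (left out, the last holds). The fingers move at their own pace and stop on an object; "newtons" is the grip in N (left out, the last holds). Time passes only in rows, so rows that repeat a pose let the fingers close. It gives the time, the measured TCP pose, the force, the opening and the grip force at its end, in the units of the state.
- get_obs(): the state, without advancing time (a new reading comes with each control period).
- grab_frame(name): name is "scene" or "top" or "wrist"; returns a dict with "pixels" (480x640x3 uint8, red, green, blue), "camera_matrix" (3x3 intrinsics, pixels), "k1" (the pictures are not rectified: a ray, as slopes to the right and down, at radius r is drawn at 1 + k1 r^2 times it, then the intrinsics apply), "world_from_camera" (4x4, takes a point from camera to world coordinates). Camera axes: x right, y down, z forward; pixel columns grow to the right and rows downward; lengths in mm; the calibration is good to about 2 mm. A picture is of the moment at which its call begins. There is no depth.
- ticket.hand_in(): hands the job in; it is judged then, once.
The state is a dict: "time_s": time; "joints": joint angles; "joint_velocities": joint speeds; "tau": joint torques, N m; "position": TCP position; "eef_rot": TCP orientation; "contact_force": force on the tool from outside, world axes, zero at the start; "wrist_torque": the same for the moment, N m; "width": finger opening in mm; "grip_force": force on a finger pad.
Only numpy, scipy, OpenCV 4.12 (cv2) and the standard library are available. Lean on these libraries where they do the work, as an engineer would, in place of code of your own. Each camera call takes 0.05 s, during which the arm holds its last target. There are 200 camera calls.

## Task

Kit up the parts for the next controller box: put the amplifier board, the fan, the resistor, the terminal strip and the ferrite each into the grey tray made for it, lying flat on the tray's floor, in the middle and straight along the pocket (either way round). The ferrite has been dropped into the board's tray by mistake, so it must come out and go into its own tray before the board can go in.

Things in the scene. Friction and masses are not known exactly. Their poses are not given: they have to be found in the camera images.
- board: blue circuit board, 42 mm wide (x), 72 mm long (y) with the brass connector at its -y end, 15 mm high over the two round capacitors near its +y end; board 3 to 5 mm above the underside; on it a pale screening can, 20 mm wide (x), 26 mm long (y), over the origin, 5 to 11 mm above the underside: the place to grip, across x; origin at the centre of its underside, z up, y the long way
- fan: black square cooling fan, 40 x 40 mm, 10 mm thick, lying flat; it looks the same after a quarter turn; origin at the centre of its underside, z up, x and y along its sides
- resistor: gold-coloured ribbed aluminium-clad resistor, 16 mm wide (x), 17 mm high, 50 mm long, 64 mm (y) with the thin wire lug at each end; foot 16 mm wide and 4 mm high, body above it 14 mm wide; origin at the centre of its underside, z up, y the long way
- terminal: off-white terminal strip with four square blocks in a row, 22 mm wide (x), 48 mm long (y), 18 mm high; foot 22 mm wide and 5 mm high, blocks above it 18 mm wide; origin at the centre of its underside, z up, y the long way
- ferrite: black clip-on ferrite, a plain rounded block 20 mm wide (x), 32 mm long (y), 18 mm high; at the start it lies in the board's tray, where it does not belong; origin at the centre of its underside, z up, y the long way
- board_tray: grey printed tray, fixed to the bench, the largest: pocket 56 x 86 mm (x, y), floor 4 mm and rim 12 mm above the bench, walls 6 mm; a 36 mm gap in the middle of each of the two sides that face along x lets fingers through; origin at the centre of its underside, on the bench, z up, y the long way; on its floor the dark outline of the board
- fan_tray: grey printed tray, fixed to the bench, the square one: pocket 54 x 54 mm (x, y), floor 4 mm and rim 12 mm above the bench, walls 6 mm; a 36 mm gap in the middle of each of the two sides that face along x lets fingers through; origin at the centre of its underside, on the bench, z up, y the long way; on its floor the dark outline of the fan, a square with a ring in it
- resistor_tray: grey printed tray, fixed to the bench, the long narrow one: pocket 32 x 78 mm (x, y), floor 4 mm and rim 12 mm above the bench, walls 6 mm; a 36 mm gap in the middle of each of the two sides that face along x lets fingers through; origin at the centre of its underside, on the bench, z up, y the long way; on its floor the dark outline of the resistor with a lug at each end
- terminal_tray: grey printed tray, fixed to the bench, of middle length: pocket 36 x 62 mm (x, y), floor 4 mm and rim 12 mm above the bench, walls 6 mm; a 36 mm gap in the middle of each of the two sides that face along x lets fingers through; origin at the centre of its underside, on the bench, z up, y the long way; on its floor a dark oblong crossed by light lines
- ferrite_tray: grey printed tray, fixed to the bench, the smallest: pocket 34 x 46 mm (x, y), floor 4 mm and rim 12 mm above the bench, walls 6 mm; a 36 mm gap in the middle of each of the two sides that face along x lets fingers through; origin at the centre of its underside, on the bench, z up, y the long way; on its floor a dark short oblong with one light line along it

How it is judged:
By the outcome, as a careful person would: the job done as asked, in the order asked, and still so for the second after the job is handed in, with the robot touching nothing.
It also fails if it takes over 102 s, if anything falls off the work surface, if the arm or the gripper's body presses on something with over 40 N, if the wrist force passes 120 N, or if a joint passes its speed limit or range.

## Working session

There is one attempt and no reset: what is moved stays moved. The work goes in short steps, Python scripts to look and compute and a tool call to move; the robot and the scene stay as the last step left them, time stands still between calls to the robot, and variables do not carry over. Pictures are saved under pics/ and viewed, at most 14 in all, crops included, and the job is handed in when it is done.

Besides the shell and the picture viewer there is one more tool, called after "Request:" by a JSON object that holds its "fn" and its "kwargs", one argument or row to a line. send_rows: Moves the arm, as the interface text tells. Its arguments: {"type":"object","properties":{"commands":{"type":"array"},"jaw":{"type":"number"},"newtons":{"type":"number"}},"required":["commands"]}

```bash
ls; mkdir -p pics; python3 - <<'E'
from rig import get_obs, grab_frame, ticket, r
import cv2
print(get_obs()); print(r.grasp_offset)
for n in ["top","scene"]:
    f=grab_frame(n); cv2.imwrite(f"pics/{n}0.png",f["pixels"][:,:,::-1]); print(f["camera_matrix"],f["k1"],f["world_from_camera"])
E
```

```text
pics
{'time_s': 0.0, 'joints': array([ 9.49516282e-01,  5.28451067e-01,  1.43392891e+00, -3.07914193e-05,
        1.18138261e+00, -1.78518753e-01]), 'joint_velocities': array([-3.92366647e-05, -3.14556726e-04, -9.85585631e-04,  3.79142264e-04,
       -1.70053409e-03, -7.88692818e-04]), 'tau': array([ 1.35394082e-03, -4.42354989e+01, -1.78024220e+01,  3.72542513e-05,
        8.42275622e-03,  1.10990632e-05]), 'position': array([267.33465989, 564.13627529, 230.33442922]), 'eef_rot': array([ 2.19570937e-01,  9.75595934e-01, -1.00490485e-03, -4.09291594e-04]), 'contact_force': array([ 0.59793834, -0.93355456, -0.4654557 ]), 'wrist_torque': array([-0.00619075, -0.03263549,  0.03460116]), 'grip_force': 0.0, 'width': 85.1621830779542}
18.700000000000003
[[540.50803733   0.         316.93352299]
 [  0.         540.50803733 241.12685466]
 [  0.           0.           1.        ]] 0.03251176247343472 [[ 2.31720892e-02 -9.87545543e-01  1.55617654e-01  3.89228518e+02]
 [-9.99700221e-01 -2.16577760e-02  1.14196716e-02  2.20261811e+02]
 [-7.90711348e-03 -1.55835621e-01 -9.87751354e-01  9.44869785e+02]
 [ 0.00000000e+00  0.00000000e+00  0.00000000e+00  1.00000000e+00]]
[[504.58778781   0.         317.87588288]
 [  0.         504.58778781 238.25676111]
 [  0.           0.           1.        ]] -0.12535041339733474 [[-4.54746988e-01 -4.40827798e-01  7.73870809e-01 -1.90443208e+02]
 [-8.90275026e-01  2.00791759e-01 -4.08770165e-01  5.82263257e+02]
 [ 2.48103709e-02 -8.74844856e-01 -4.83767427e-01  5.00144490e+02]
 [ 0.00000000e+00  0.00000000e+00  0.00000000e+00  1.00000000e+00]]
```

View pics/top0.png

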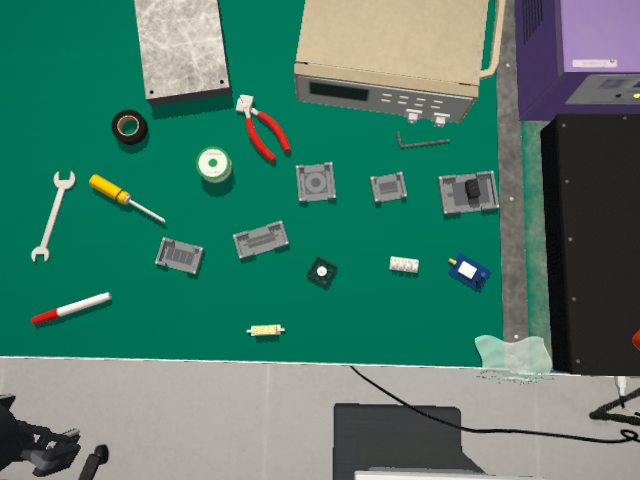

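View pics/scene0.png

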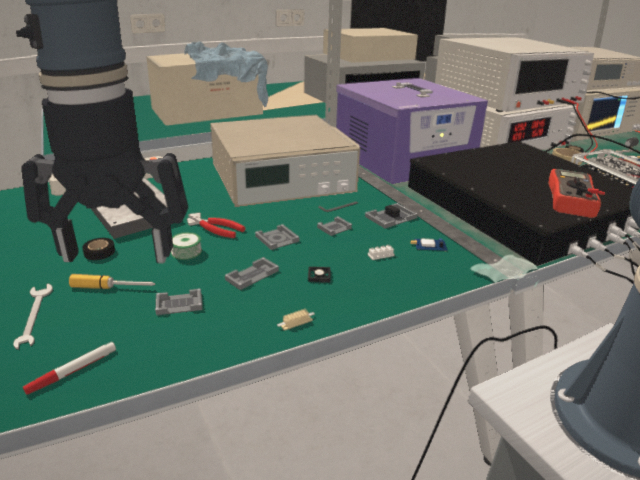

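```bash
python3 - <<'E'
import cv2
im=cv2.imread("pics/top0.png")
for n,(x,y) in {"a":(150,150),"b":(300,150)}.items():
    c=im[y:y+200,x:x+200] if n=="b" else im[y+50:y+200,x:x+200]
c1=cv2.resize(im[210:345,150:350],None,fx=4,fy=4,interpolation=cv2.INTER_CUBIC)
c2=cv2.resize(im[155:295,290:500],None,fx=3.8,fy=3.8,interpolation=cv2.INTER_CUBIC)
cv2.imwrite("pics/c1.png",c1);cv2.imwrite("pics/c2.png",c2)
E
```

```text
(no output)
```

View pics/c1.png

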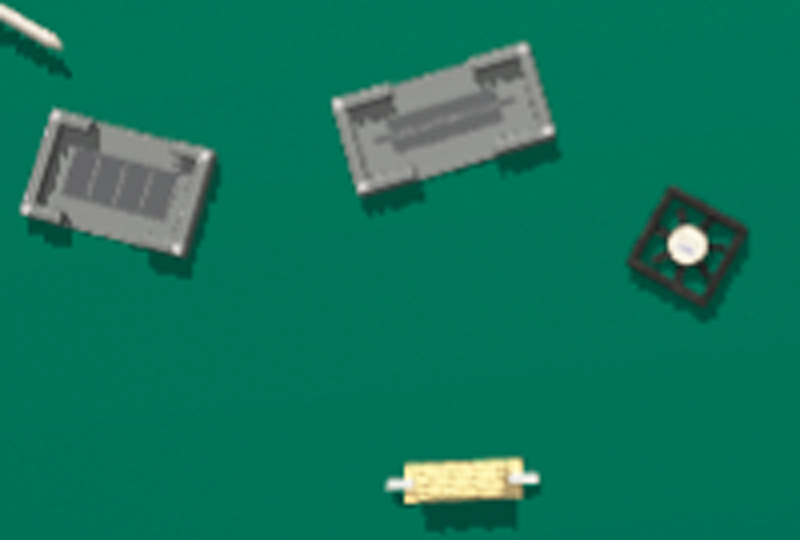

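View pics/c2.png

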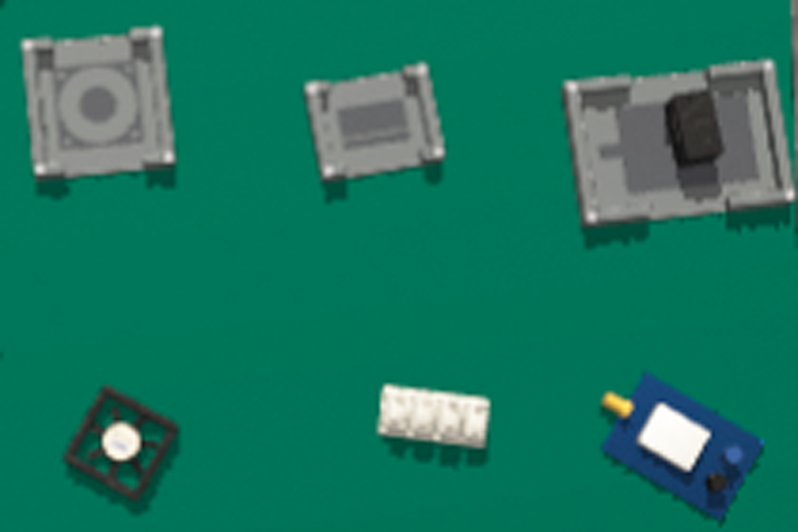

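```bash
cat > h.py <<'E'
import numpy as np, cv2
from scipy.optimize import least_squares
from scipy.spatial.transform import Rotation as R
def proj(f,P):
    T=np.linalg.inv(f["world_from_camera"]); c=(T[:3,:3]@np.asarray(P,float).T).T+T[:3,3]
    s=c[:,:2]/c[:,2:]; s=s*(1+f["k1"]*(s**2).sum(1,keepdims=True)); K=f["camera_matrix"]
    return s*[K[0,0],K[1,1]]+K[:2,2]
def unproj(f,px,z):
    K=f["camera_matrix"]; d=(np.asarray(px,float)-K[:2,2])/[K[0,0],K[1,1]]; s=d.copy()
    for _ in range(20): s=d/(1+f["k1"]*(s**2).sum(-1,keepdims=True))
    v=np.c_[s,np.ones(len(s))]@f["world_from_camera"][:3,:3].T; o=f["world_from_camera"][:3,3]
    return o+v*((z-o[2])/v[:,2:])
def crop(p,off,sc): return (np.asarray(p,float)+.5)/sc-.5+off
def fitrect(f,px,w,l,z):
    """px: corners in cyclic order; rect w (x) x l (y); returns x,y,yaw deg mod 180, rms mm"""
    W=unproj(f,px,z)[:,:2]; best=None
    base=np.array([[-w,-l],[w,-l],[w,l],[-w,l]])/2
    for b in (base,base[::-1]):
        for k in range(4):
            q=np.roll(b,k,0); c=W.mean(0); A=W-c
            a=np.arctan2((q[:,0]*A[:,1]-q[:,1]*A[:,0]).sum(),(q*A).sum())
            M=np.array([[np.cos(a),-np.sin(a)],[np.sin(a),np.cos(a)]]); e=np.sqrt(((q@M.T-A)**2).sum(1).mean())
            if best is None or e<best[3]-1e-9: best=(c[0],c[1],(np.degrees(a)+90)%180-90,e)
    return np.round(best,2)
E
python3 - <<'E'
from h import *; from rig import grab_frame
f=grab_frame("top")
A=lambda p:crop(p,(150,210),4); B=lambda p:crop(p,(290,155),3.8)
for n,p,w,l,z in [
("terminal_tray",A([(55,112),(213,152),(184,254),(24,212)]),48,74,12),
("resistor_tray",A([(335,100),(526,45),(553,132),(362,192)]),44,90,12),
("fan",A([(671,190),(747,230),(708,306),(630,264)]),40,40,10),
("resistor",A([(404,463),(520,458),(522,498),(406,503)]),14,50,14),
("fan_tray",B([(24,44),(158,31),(174,161),(38,175)]),66,66,12),
("ferrite_tray",B([(306,87),(424,68),(442,156),(326,178)]),46,58,12),
("board_tray",B([(566,88),(772,65),(792,198),(587,224)]),68,98,12),
("ferrite",B([(667,97),(706,92),(720,157),(683,165)]),20,32,22),
("terminal",B([(382,386),(489,398),(486,446),(379,434)]),20,48,18),
("board",B([(645,375),(764,440),(721,518),(604,448)]),42,72,5),
("can",B([(660,404),(710,435),(689,470),(639,438)]),20,26,11)]: print(n,fitrect(f,p,w,l,z))
f=grab_frame("wrist"); print(f["world_from_camera"],f["camera_matrix"],f["k1"]); cv2.imwrite("pics/w0.png",f["pixels"][:,:,::-1])
E
```

```text
terminal_tray [506.18 469.78 -13.13   1.53]
resistor_tray [538.01 329.54  18.38   2.03]
fan [483.42 221.27  63.21   1.87]
resistor [381.59 315.06   3.83   1.44]
fan_tray [643.25 235.99 -82.6    1.89]
ferrite_tray [636.46 107.09  11.56   1.79]
board_tray [629.07 -33.89   7.87   2.17]
ferrite [634.07 -38.09 -78.8    1.22]
terminal [498.54  80.56  -4.93   1.03]
board [489.3  -34.89 -29.37   5.78]
can [492.37 -29.35 -31.77   0.65]
[[ 4.27223049e-01  8.73304606e-01  2.34135712e-01  2.07488064e+02]
 [ 9.04141959e-01 -4.11848828e-01 -1.13612766e-01  5.92560491e+02]
 [-2.79003307e-03  2.60229914e-01 -9.65542649e-01  3.73054362e+02]
 [ 0.00000000e+00  0.00000000e+00  0.00000000e+00  1.00000000e+00]] [[426.91764964   0.         319.70814672]
 [  0.         426.91764964 237.75411849]
 [  0.           0.           1.        ]] -0.027657066279203047
```

Request:
{"fn": "send_rows", "kwargs": {
  "commands": [
    [0.42,-0.56,0,0,0,0.1],
    [0.42,-0.56,0,0,0,0.1],
    [0.42,-0.56,0,0,0,0.1],
    [0.42,-0.56,0,0,0,0.1],
    [0.42,-0.56,0,0,0,0.1],
    [0.42,-0.56,0,0,0,0.1],
    [0.42,-0.56,0,0,0,0.1],
    [0.42,-0.56,0,0,0,0.1],
    [0.42,-0.56,0,0,0,0.1],
    [0.42,-0.56,0,0,0,0.1],
    [0.42,-0.56,0,0,0,0.1]
  ]
}}

```text
time_s: 1.12
position: [478.7, 283.3, 231.1]
eef_rot: [-0.091, 0.996, 0.0, -0.0]
contact_force: [-0.4, -0.4, 0.1]
width: 85.3
grip_force: 0.0
```

```bash
cat > snap.py <<'E'
import sys,pickle; from h import *; from rig import grab_frame,get_obs
n,cam=sys.argv[1],sys.argv[2]; f=grab_frame(cam); pickle.dump(f,open(n+".pkl","wb")); cv2.imwrite(f"pics/{n}.png",f["pixels"][:,:,::-1])
s=get_obs(); a=R.from_quat(s["eef_rot"]).as_matrix()[:,1]; print(s["time_s"],s["position"].round(1),"phi",np.degrees(np.arctan2(a[1],a[0])).round(1),s["width"].round(1),s["grip_force"].round(1),s["contact_force"].round(1))
E
python3 snap.py w1 wrist
```

```text
Traceback (most recent call last):
  File "snap.py", line 3, in <module>
    s=get_obs(); a=R.from_quat(s["eef_rot"]).as_matrix()[:,1]; print(s["time_s"],s["position"].round(1),"phi",np.degrees(np.arctan2(a[1],a[0])).round(1),s["width"].round(1),s["grip_force"].round(1),s["contact_force"].round(1))
                                                                                                                                                         ^^^^^^^^^^^^^^^^
AttributeError: 'float' object has no attribute 'round'
```

Request:
{"fn": "send_rows", "kwargs": {
  "commands": [
    [0.14,-0.5,0,0,0,0],
    [0.14,-0.5,0,0,0,0],
    [0.14,-0.5,0,0,0,0],
    [0.14,-0.5,0,0,0,0],
    [0.14,-0.5,0,0,0,0],
    [0.14,-0.5,0,0,0,0],
    [0.14,-0.5,0,0,0,0],
    [0.14,-0.5,0,0,0,0],
    [0.14,-0.5,0,0,0,0]
  ],
  "jaw": 0.5
}}

```text
time_s: 1.92
position: [547.0, 36.1, 231.1]
eef_rot: [-0.093, 0.996, 0.001, -0.001]
contact_force: [-0.1, 0.7, -0.3]
width: 42.7
grip_force: 0.0
```

```bash
python3 snap.py w2 wrist
```

```text
Traceback (most recent call last):
  File "snap.py", line 3, in <module>
    s=get_obs(); a=R.from_quat(s["eef_rot"]).as_matrix()[:,1]; print(s["time_s"],s["position"].round(1),"phi",np.degrees(np.arctan2(a[1],a[0])).round(1),s["width"].round(1),s["grip_force"].round(1),s["contact_force"].round(1))
                                                                                                                                                         ^^^^^^^^^^^^^^^^
AttributeError: 'float' object has no attribute 'round'
```

View pics/w1.png

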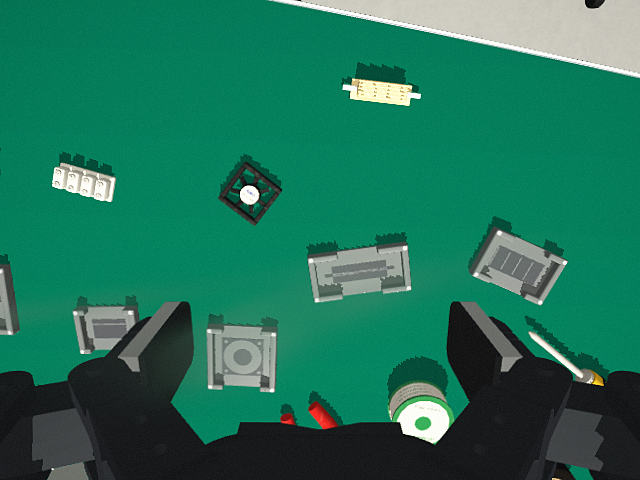

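View pics/w2.png

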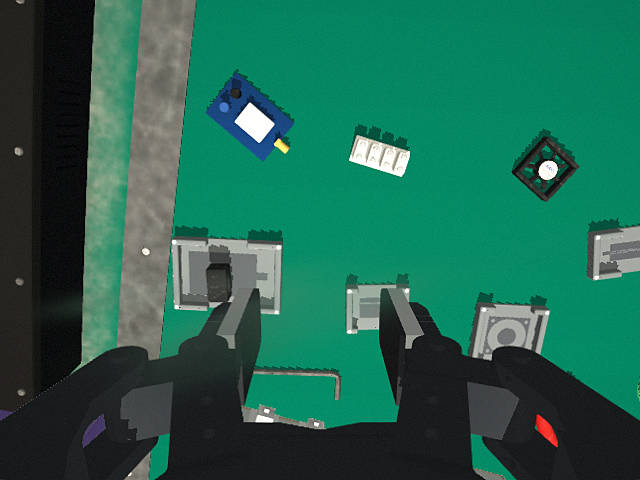

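```bash
sed -i 's/s\["width"\].round(1),s\["grip_force"\].round(1)/round(s["width"],1),round(s["grip_force"],1)/' snap.py; python3 - <<'E'
import cv2
im=cv2.imread("pics/w2.png"); a=im[65:340,160:420]
cv2.imwrite("pics/d2.png",cv2.resize(a,None,fx=2.18,fy=2.18,interpolation=cv2.INTER_CUBIC))
im=cv2.imread("pics/w1.png"); a=im[65:400,200:570]
cv2.imwrite("pics/d1.png",cv2.resize(a,None,fx=1.78,fy=1.78,interpolation=cv2.INTER_CUBIC)) if 0 else cv2.imwrite("pics/d1.png",cv2.resize(im[215:400,195:575],None,fx=2.1,fy=2.1,interpolation=cv2.INTER_CUBIC))
E
```

```text
(no output)
```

View pics/d2.png

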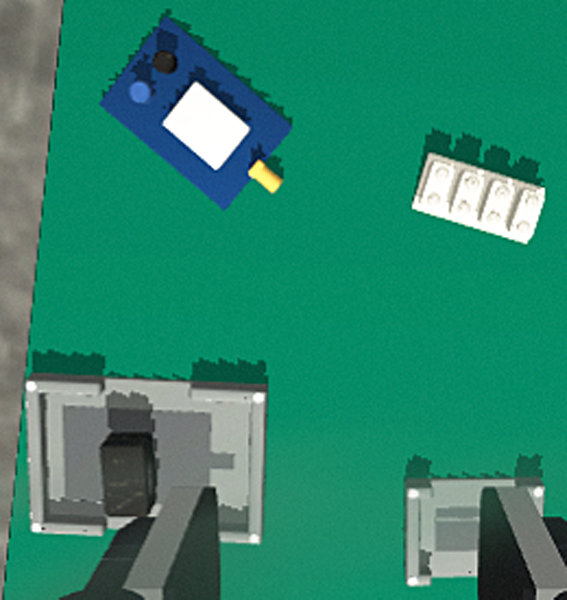

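View pics/d1.png

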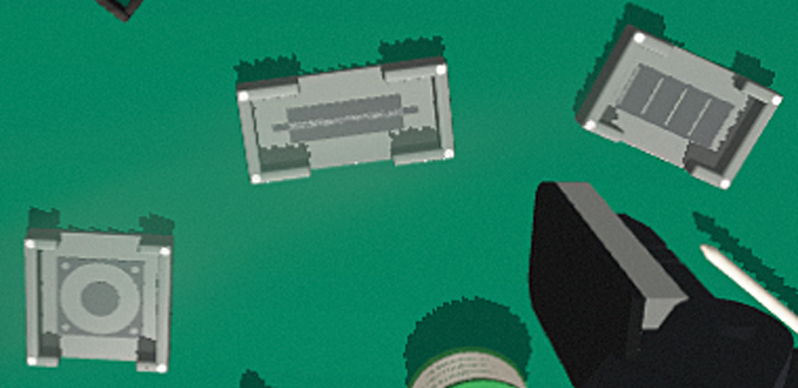

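```bash
cat > m.py <<'E'
from h import *; import pickle
f1=pickle.load(open("w1.pkl","rb"));f2=pickle.load(open("w2.pkl","rb"))
A=lambda p:crop(p,(195,215),2.1); B=lambda p:crop(p,(160,65),2.18); T1=lambda p:crop(p,(150,210),4); T2=lambda p:crop(p,(290,155),3.8)
for n,f,p,w,l,z in [
("board_tray",f2,B([(31,386),(260,398),(254,538),(37,528)]),62,92,12),
("ferrite_tray",f2,B([(413,493),(538,492),(537,579),(412,580)]),40,52,12),
("ferrite",f2,B([(103,452),(150,447),(153,517),(108,517)]),20,32,22),
("terminal",f2,B([(430,155),(545,188),(528,242),(413,208)]),20,48,18),
("can",f2,B([(197,82),(250,129),(215,170),(163,123)]),20,26,11),
("fan2",f2,np.array([(545,137),(578,168),(545,200),(513,172)]),40,40,10),
("resistor_tray",f1,A([(243,96),(441,69),(449,154),(256,178)]),38,84,12),
("terminal_tray",f1,A([(639,38),(776,99),(725,184),(589,125)]),42,68,12),
("fan_tray",f1,A([(30,243),(165,251),(162,369),(32,361)]),60,60,12),
("fan",f1,np.array([(246,162),(281,190),(257,223),(220,197)]),40,40,10),
("terminal1",f1,np.array([(54,165),(116,178),(112,201),(53,188)]),20,48,18),
("resistor",f1,np.array([(353,79),(412,86),(411,106),(350,99)]),15,50,16)]: print(n,fitrect(f,p,w,l,z))
print(unproj(f1,[(345,87),(419,96)],6))
t=__import__("rig").grab_frame("top")
print(unproj(t,T1([(388,485),(540,479)]),6))
im=f2["pixels"][255:320,190:250,::-1]; cv2.imwrite("pics/fe.png",cv2.resize(im,None,fx=8,fy=8,interpolation=cv2.INTER_CUBIC))
E
python3 m.py
```

```text
board_tray [ 6.2918e+02 -3.3750e+01  7.6800e+00  3.7000e-01]
ferrite_tray [6.3560e+02 1.0725e+02 1.1530e+01 6.2000e-01]
ferrite [634.73 -37.81 -78.61   1.73]
terminal [497.84  76.94  -5.11   1.3 ]
can [ 4.9104e+02 -2.9070e+01 -3.1320e+01  2.0000e-01]
fan2 [482.63 219.79  61.34   1.44]
resistor_tray [5.3574e+02 3.3040e+02 1.8420e+01 2.7000e-01]
terminal_tray [ 5.0413e+02  4.7092e+02 -1.3090e+01  3.5000e-01]
fan_tray [ 6.4252e+02  2.3702e+02 -8.2910e+01  3.9000e-01]
fan [481.4  223.54  62.69   1.81]
terminal1 [496.77  84.42  -2.25   1.84]
resistor [381.05 315.17   4.49   1.02]
[[381.42130546 286.06866162   6.        ]
 [377.09387113 347.25048228   6.        ]]
[[378.90659868 347.92260191   6.        ]
 [382.8838792  282.91971854   6.        ]]
```

View pics/fe.png

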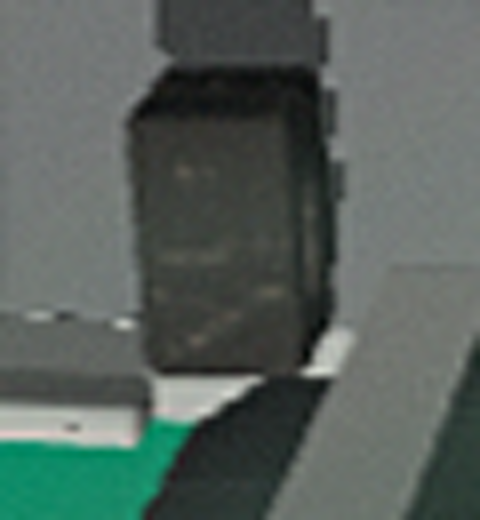

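Request:
{"fn": "send_rows", "kwargs": {
  "commands": [
    [0.173,-0.148,-0.3,0,0,0.002],
    [0.173,-0.148,-0.34,0,0,0.002],
    [0.173,-0.148,-0.34,0,0,0.002],
    [0.173,-0.148,-0.34,0,0,0.002],
    [0.173,-0.148,-0.34,0,0,0.002],
    [0.173,-0.148,-0.34,0,0,0.002],
    [0.173,-0.148,-0.34,0,0,0.002],
    [0.173,-0.148,-0.34,0,0,0.002]
  ],
  "jaw": 0.42
}}

```text
time_s: 2.68
position: [633.8, -37.1, 61.9]
eef_rot: [-0.1, 0.995, 0.0, -0.0]
contact_force: [-0.2, -0.4, -0.2]
width: 36.0
grip_force: 0.0
```

```bash
python3 snap.py w3 wrist
```

```text
2.7333 [634.4 -37.4  63.2] phi 101.5 36.0 0.0 [0.2 0.7 0.8]
```

View pics/w3.png

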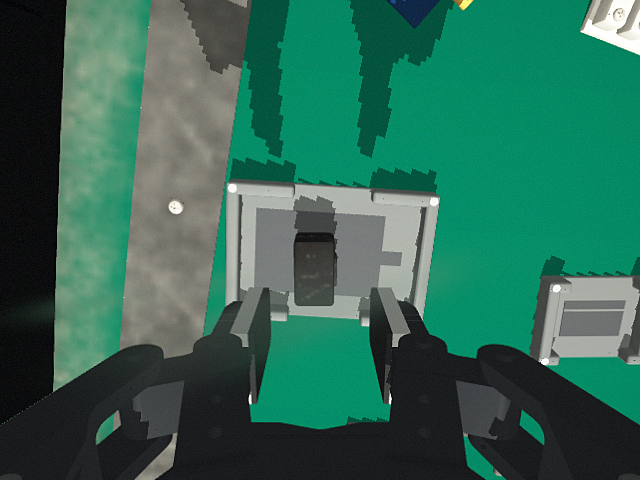

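Request:
{"fn": "send_rows", "kwargs": {
  "commands": [
    [0,0,-0.06,0,0,0],
    [0,0,-0.106,0,0,0],
    [0,0,-0.106,0,0,0],
    [0,0,-0.106,0,0,0]
  ]
}}

```text
time_s: 3.07
position: [634.0, -38.2, 10.0]
eef_rot: [-0.1, 0.995, -0.0, 0.0]
contact_force: [-0.1, 0.6, 0.5]
width: 36.0
grip_force: 0.0
```

Request:
{"fn": "send_rows", "kwargs": {
  "commands": [
    [0,0,0,0,0,0],
    [0,0,0,0,0,0],
    [0,0,0,0,0,0],
    [0,0,0,0,0,0],
    [0,0,0,0,0,0],
    [0,0,0,0,0,0]
  ],
  "jaw": 0.1,
  "newtons": 40
}}

```text
time_s: 3.57
position: [636.0, -39.2, 11.4]
eef_rot: [-0.099, 0.995, -0.0, 0.002]
contact_force: [-0.7, 1.3, 6.6]
width: 17.1
grip_force: 41.6
```

Request:
{"fn": "send_rows", "kwargs": {
  "commands": [
    [0,0,0.04,0,0,0],
    [0,0,0.1,0,0,0],
    [0,0,0.16,0,0,0],
    [0,0,0.16,0,0,0],
    [0,0,0.16,0,0,0]
  ]
}}

```text
time_s: 3.98
position: [636.3, -39.8, 91.7]
eef_rot: [-0.099, 0.995, -0.001, 0.003]
contact_force: [-0.3, 0.4, -1.3]
width: 17.4
grip_force: 40.7
```

```bash
python3 snap.py w4 wrist
```

```text
4.0333 [634.8 -39.4  89.9] phi 101.3 17.2 40.7 [ 0.6 -0.6 -0.6]
```

View pics/w4.png

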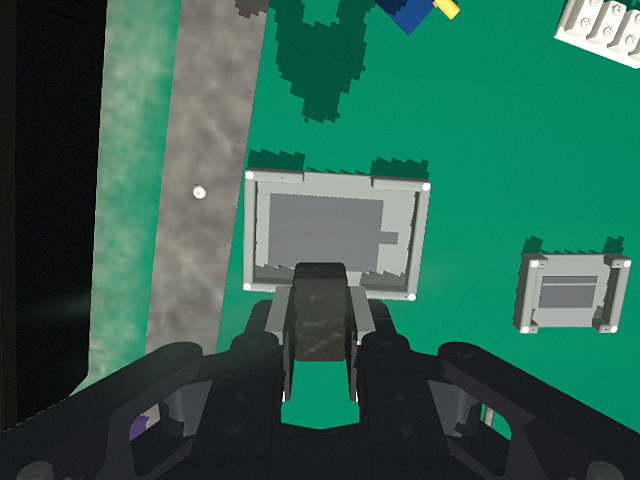

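Request:
{"fn": "send_rows", "kwargs": {
  "commands": [
    [0.0035,0.293,0,0,0,-0.25],
    [0.0035,0.293,0,0,0,-0.25],
    [0.0035,0.293,0,0,0,-0.25],
    [0.0035,0.293,0,0,0,-0.25],
    [0.0035,0.293,0,0,0,-0.25],
    [0.0035,0.293,0,0,0,-0.25],
    [0.0035,0.293,0,0,0,-0.25],
    [0.0035,0.293,0,0,0,-0.25],
    [0.0035,0.293,0,0,0,-0.25],
    [0.0035,0.293,-0.04,0,0,-0.25],
    [0.0035,0.293,-0.07,0,0,-0.25],
    [0.0035,0.293,-0.1,0,0,-0.25]
  ]
}}

```text
time_s: 5.03
position: [634.6, 107.2, 36.3]
eef_rot: [0.602, 0.798, -0.001, -0.001]
contact_force: [-0.4, -0.5, -0.7]
width: 17.3
grip_force: 40.7
```

Request:
{"fn": "send_rows", "kwargs": {
  "commands": [
    [0,0,0,0,0,0],
    [0,0,0,0,0,0],
    [0,0,0,0,0,0]
  ]
}}

```text
time_s: 5.28
position: [635.9, 107.2, 38.1]
eef_rot: [0.599, 0.801, -0.0, -0.0]
contact_force: [0.3, 0.6, 0.1]
width: 16.9
grip_force: 40.7
```

```bash
python3 snap.py w5 wrist; python3 - <<'E'
import pickle;from h import *
f=pickle.load(open("w5.pkl","rb"))
for n,c,w,l in [("tray",(636,107.2,11.5),40,52)]:
    a=np.radians(c[2]); M=np.array([[np.cos(a),-np.sin(a)],[np.sin(a),np.cos(a)]])
    q=np.array([[-w,-l],[w,-l],[w,l],[-w,l]])/2@M.T+c[:2]; print(proj(f,np.c_[q,np.full(4,12)]).round(1))
E
```

```text
5.3333 [636.4 107.2  38.7] phi 16.4 17.0 40.7 [-0.4 -0.3 -0. ]
[[270.9 335.8]
 [361.9 343. ]
 [376.3 228.5]
 [278.2 220.1]]
```

View pics/w5.png

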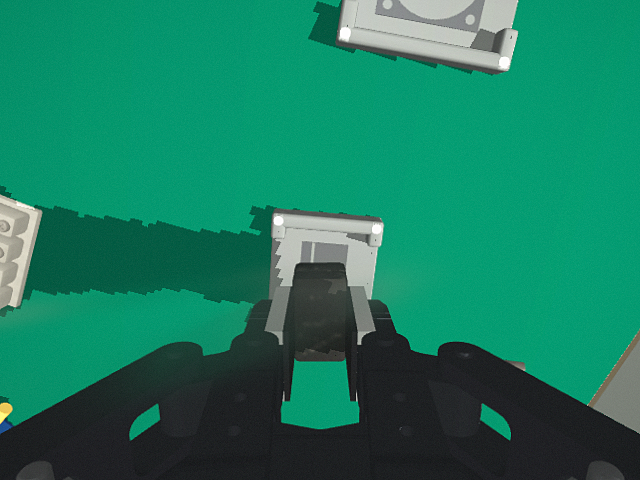

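```bash
python3 - <<'E'
import pickle;from h import *
f=pickle.load(open("w5.pkl","rb"))
c=(636,107.2);w,l=20,32;a=np.radians(15.7); M=np.array([[np.cos(a),-np.sin(a)],[np.sin(a),np.cos(a)]])
q=np.array([[-w,-l],[w,-l],[w,l],[-w,l]])/2@M.T+c
for z in (34,52): print(z,proj(f,np.c_[q,np.full(4,z)]).round(1))
E
```

```text
34 [[295.1 344. ]
 [347.5 344.7]
 [350.2 265.3]
 [295.  264.6]]
52 [[292.2 370.3]
 [350.7 371.1]
 [354.  283.4]
 [291.8 282.6]]
```

Request:
{"fn": "send_rows", "kwargs": {
  "commands": [
    [0,0,-0.04,0,0,-0.0122],
    [0,0,-0.058,0,0,-0.0122],
    [0,0,-0.058,0,0,-0.0122],
    [0,0,-0.058,0,0,-0.0122],
    [0,0,-0.058,0,0,-0.0122]
  ]
}}

```text
time_s: 5.75
position: [636.2, 107.2, 9.8]
eef_rot: [0.63, 0.777, 0.0, 0.0]
contact_force: [0.3, -0.5, 1.1]
width: 17.5
grip_force: 43.3
```

Request:
{"fn": "send_rows", "kwargs": {
  "commands": [
    [0.0,-0.002,-0.002,0,0,0],
    [0.0,-0.002,-0.002,0,0,0]
  ]
}}

```text
time_s: 5.92
position: [636.3, 107.1, 9.8]
eef_rot: [0.63, 0.777, 0.001, -0.0]
contact_force: [-1.2, 3.0, 6.4]
width: 17.4
grip_force: 44.0
```

Request:
{"fn": "send_rows", "kwargs": {
  "commands": [
    [0,0,0,0,0,0],
    [0,0,0,0,0,0],
    [0,0,0,0,0,0],
    [0,0,0,0,0,0]
  ],
  "jaw": 0.33
}}

```text
time_s: 6.25
position: [635.8, 106.1, 8.1]
eef_rot: [0.63, 0.776, -0.0, -0.0]
contact_force: [-0.5, 0.8, -0.8]
width: 28.5
grip_force: 0.0
```

Request:
{"fn": "send_rows", "kwargs": {
  "commands": [
    [0,0,0.05,0,0,0],
    [0,0,0.12,0,0,0],
    [0,0,0.16,0,0,0],
    [0,0,0.16,0,0,0]
  ]
}}

```text
time_s: 6.58
position: [639.6, 106.2, 93.1]
eef_rot: [0.63, 0.776, 0.003, 0.004]
contact_force: [0.6, -0.2, 0.1]
width: 28.1
grip_force: 0.0
```

```bash
python3 snap.py w6 wrist;python3 snap.py t6 top; python3 - <<'E'
import pickle;from h import *
f=pickle.load(open("w6.pkl","rb"))
q=proj(f,[[636,107.2,4]])[0]; print(q); x,y=q.astype(int)
cv2.imwrite("pics/x6.png",cv2.resize(f["pixels"][max(y-90,0):y+90,x-110:x+110,::-1],None,fx=3,fy=3,interpolation=cv2.INTER_CUBIC)); print(max(y-90,0),x-110)
E
```

```text
6.6333 [638.  106.1  90.9] phi 11.9 28.4 0.0 [-0.3  0.  -0.8]
6.6833 [636.4 106.1  89. ] phi 11.9 28.4 0.0 [-0.6  1.1  0.6]
[313.773766   239.80340459]
149 203
```

View pics/x6.png

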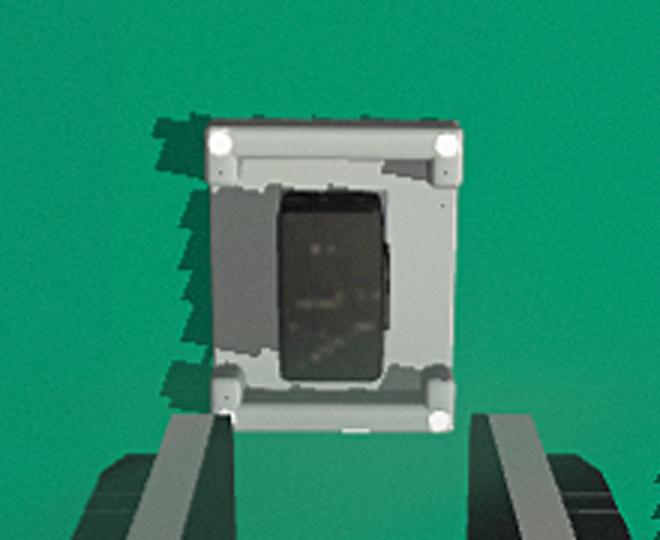

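```bash
python3 - <<'E'
import pickle;from h import *
f=pickle.load(open("w6.pkl","rb")); X=lambda p:crop(p,(203,149),3)
print(fitrect(f,X([(280,211),(382,211),(381,380),(282,380)]),19,31,21))
print(fitrect(f,X([(219,142),(447,146),(439,420),(227,416)]),40,52,12))
E
```

```text
[635.63 107.57  11.87   0.74]
[6.3599e+02 1.0723e+02 1.1370e+01 3.5000e-01]
```

Request:
{"fn": "send_rows", "kwargs": {
  "commands": [
    [-0.2886,-0.2708,0,0,0,-0.1206],
    [-0.2886,-0.2708,0,0,0,-0.1206],
    [-0.2886,-0.2708,0,0,0,-0.1206],
    [-0.2886,-0.2708,0,0,0,-0.1206],
    [-0.2886,-0.2708,-0.06,0,0,-0.1206],
    [-0.2886,-0.2708,-0.12,0,0,-0.1206],
    [-0.2886,-0.2708,-0.12,0,0,-0.1206],
    [-0.2886,-0.2708,-0.12,0,0,-0.1206],
    [-0.2886,-0.2708,-0.12,0,0,-0.1206],
    [-0.2886,-0.2708,-0.12,0,0,-0.1206]
  ],
  "jaw": 0.45
}}

```text
time_s: 7.52
position: [493.3, -28.9, 29.3]
eef_rot: [0.872, 0.49, 0.001, 0.001]
contact_force: [0.7, -0.9, 0.7]
width: 38.7
grip_force: 0.0
```

Request:
{"fn": "send_rows", "kwargs": {
  "commands": [
    [0,0,-0.02,0,0,0],
    [0,0,-0.042,0,0,0],
    [0,0,-0.042,0,0,0],
    [0,0,-0.042,0,0,0],
    [0,0,-0.042,0,0,0]
  ]
}}

```text
time_s: 7.93
position: [491.7, -29.0, 7.2]
eef_rot: [0.873, 0.488, -0.0, -0.0]
contact_force: [0.6, 0.2, -0.1]
width: 38.4
grip_force: 0.0
```

```bash
python3 snap.py w7 wrist; python3 - <<'E'
import pickle;from h import *
f=pickle.load(open("w7.pkl","rb"));im=f["pixels"].astype(int)
m=((im.min(2)>215)).astype(np.uint8)
n,l,s,c=cv2.connectedComponentsWithStats(m)
for i in range(1,n):
    if s[i,4]>150:
        r=cv2.minAreaRect(np.argwhere(l==i)[:,::-1].astype(np.float32)); b=cv2.boxPoints(r); print(s[i],b.round(0).tolist(),fitrect(f,b,20,26,11))
E
```

```text
7.9833 [491.8 -29.1   7.4] phi -31.5 38.1 0.0 [ 0.3 -0.5  0.4]
[107   0  53  22 518] [[107.0, 0.0], [159.0, 0.0], [159.0, 21.0], [107.0, 21.0]] [494.85  83.68  56.74   8.81]
[ 127    0  101   99 4435] [[121.0, 27.0], [185.0, -5.0], [228.0, 79.0], [164.0, 111.0]] [498.28  67.24  -7.24   1.15]
[ 290  275   58   73 3229] [[290.0, 277.0], [347.0, 275.0], [349.0, 346.0], [292.0, 348.0]] [491.52 -28.24 -29.44   0.71]
```

Request:
{"fn": "send_rows", "kwargs": {
  "commands": [
    [0,0,0,0,0,0],
    [0,0,0,0,0,0],
    [0,0,0,0,0,0],
    [0,0,0,0,0,0],
    [0,0,0,0,0,0],
    [0,0,0,0,0,0]
  ],
  "jaw": 0.1,
  "newtons": 40
}}

```text
time_s: 8.48
position: [491.9, -29.2, 7.7]
eef_rot: [0.873, 0.488, 0.0, 0.0]
contact_force: [-1.4, 1.2, 5.4]
width: 17.8
grip_force: 39.4
```

Request:
{"fn": "send_rows", "kwargs": {
  "commands": [
    [0,0,0.02,0,0,0],
    [0,0,0.05,0,0,0],
    [0,0,0.1,0,0,0],
    [0,0,0.14,0,0,0],
    [0,0,0.14,0,0,0],
    [0,0,0.14,0,0,0]
  ]
}}

```text
time_s: 8.98
position: [492.4, -29.4, 78.5]
eef_rot: [0.873, 0.488, 0.001, 0.001]
contact_force: [-0.8, 0.1, -1.3]
width: 18.1
grip_force: 39.1
```

```bash
python3 snap.py w8 wrist; python3 - <<'E'
import pickle;from h import *
f=pickle.load(open("w8.pkl","rb"));im=f["pixels"].astype(int)
for nm,m in (("white",im.min(2)>215),("blue",(im[...,2]>im[...,0]+40)&(im[...,2]>im[...,1]+20))):
    n,l,s,c=cv2.connectedComponentsWithStats(m.astype(np.uint8))
    for i in range(1,n):
        if s[i,4]>150:
            b=cv2.boxPoints(cv2.minAreaRect(np.argwhere(l==i)[:,::-1].astype(np.float32))); print(nm,s[i],b.round(0).tolist(),fitrect(f,b,20,26,81))
E
```

```text
9.0333 [491.6 -29.2  77.5] phi -31.5 18.5 39.1 [-0.9  0.  -0.8]
white [ 167    0   89  108 3612] [[165.0, 14.0], [206.0, -7.0], [257.0, 94.0], [215.0, 114.0]] [508.27  61.02  -6.42   4.15]
white [ 291  275   58   55 1767] [[290.0, 276.0], [347.0, 271.0], [352.0, 324.0], [295.0, 329.0]] [494.69 -25.69 -26.32   2.88]
white [  0 291  75  91 621] [[-4.0, 295.0], [0.0, 291.0], [75.0, 379.0], [70.0, 382.0]] [3.9764e+02 1.6150e+01 1.9000e-01 1.1690e+01]
blue [ 260  241  119   59 4417] [[260.0, 241.0], [378.0, 241.0], [378.0, 299.0], [260.0, 299.0]] [499.95 -15.73  58.48   7.51]
blue [ 290  347   61   47 1725] [[290.0, 347.0], [350.0, 347.0], [350.0, 393.0], [290.0, 393.0]] [479.73 -49.42  58.46   1.88]
```

Request:
{"fn": "send_rows", "kwargs": {
  "commands": [
    [0.2748,-0.0092,0,0,0,0.1089],
    [0.2748,-0.0092,0,0,0,0.1089],
    [0.2748,-0.0092,0,0,0,0.1089],
    [0.2748,-0.0092,0,0,0,0.1089],
    [0.2748,-0.0092,0,0,0,0.1089],
    [0.2748,-0.0092,-0.04,0,0,0.1089],
    [0.2748,-0.0092,-0.08,0,0,0.1089],
    [0.2748,-0.0092,-0.08,0,0,0.1089],
    [0.2748,-0.0092,-0.08,0,0,0.1089],
    [0.2748,-0.0092,-0.08,0,0,0.1089]
  ]
}}

```text
time_s: 9.87
position: [628.8, -33.8, 36.8]
eef_rot: [0.658, 0.753, -0.0, -0.001]
contact_force: [-0.2, -0.1, 0.1]
width: 17.6
grip_force: 39.2
```

```bash
python3 snap.py w9 wrist; python3 - <<'E'
import pickle;from h import *
f=pickle.load(open("w9.pkl","rb"));im=f["pixels"].astype(int)
print(proj(f,[[629.1+dx,-33.8+dy,12] for dx,dy in [(0,0)]]).round(1))
a=np.radians(7.7);M=np.array([[np.cos(a),-np.sin(a)],[np.sin(a),np.cos(a)]])
q=np.array([[-62,-92],[62,-92],[62,92],[-62,92]])/2@M.T+[629.1,-33.8]; print(proj(f,np.c_[q,[12]*4]).round(1))
m=im.min(2)>225; n,l,s,c=cv2.connectedComponentsWithStats(m.astype(np.uint8))
for i in range(1,n):
    if s[i,4]>8: print(s[i],c[i].round(1))
E
```

```text
9.9167 [629.4 -33.9  37.6] phi 7.6 17.9 39.2 [ 0.4 -1.4 -0.3]
[[322.1 285.1]]
[[252.8 380.9]
 [391.  381. ]
 [401.6 174.9]
 [243.1 174.8]]
[  0   0  26  13 250] [13.5  4.8]
[ 23   0  18  23 311] [32.8 11.1]
[238 171  11  10  81] [242.9 175.3]
[397 170  10  11  85] [401.6 175.1]
[291 279  58  11 420] [319.3 283.3]
[310 342  35   5 109] [330.5 344.6]
[281 421   6   2   9] [283.7 421.4]
```

Request:
{"fn": "send_rows", "kwargs": {
  "commands": [
    [0,0,-0.03,0,0,0],
    [0,0,-0.051,0,0,0],
    [0,0,-0.051,0,0,0],
    [0,0,-0.051,0,0,0],
    [0,0,-0.051,0,0,0]
  ]
}}

```text
time_s: 10.33
position: [629.1, -33.8, 12.2]
eef_rot: [0.658, 0.753, 0.0, 0.0]
contact_force: [-0.4, -0.1, -0.4]
width: 17.8
grip_force: 44.3
```

Request:
{"fn": "send_rows", "kwargs": {
  "commands": [
    [0,0,0,0,0,0],
    [0,0,0,0,0,0],
    [0,0,0,0,0,0],
    [0,0,0,0,0,0]
  ],
  "jaw": 0.4
}}

```text
time_s: 10.67
position: [629.3, -33.8, 12.2]
eef_rot: [0.658, 0.753, 0.0, 0.0]
contact_force: [0.7, -0.3, -0.1]
width: 34.2
grip_force: 0.0
```

Request:
{"fn": "send_rows", "kwargs": {
  "commands": [
    [0,0,0.05,0,0,0],
    [0,0,0.12,0,0,0],
    [0,0,0.16,0,0,0],
    [0,0,0.16,0,0,0],
    [0,0,0.16,0,0,0],
    [0,0,0.16,0,0,0]
  ]
}}

```text
time_s: 11.17
position: [628.4, -33.6, 91.3]
eef_rot: [0.658, 0.753, -0.0, -0.001]
contact_force: [-1.0, 0.4, 0.0]
width: 34.4
grip_force: 0.0
```

```bash
python3 snap.py w10 wrist; python3 - <<'E'
import pickle;from h import *
f=pickle.load(open("w10.pkl","rb"));im=f["pixels"].astype(int)
for nm,m,d in (("can",im.min(2)>215,(20,26,15)),("blue",(im[...,2]>im[...,0]+40)&(im[...,2]>im[...,1]+20),(42,64,9))):
    n,l,s,c=cv2.connectedComponentsWithStats(m.astype(np.uint8))
    for i in range(1,n):
        if s[i,4]>150:
            b=cv2.boxPoints(cv2.minAreaRect(np.argwhere(l==i)[:,::-1].astype(np.float32))); print(nm,s[i],b.round(0).tolist(),fitrect(f,b,*d))
E
```

```text
11.2167 [627.9 -33.5  90.6] phi 7.7 34.2 0.0 [ 0.3  0.4 -0.2]
can [  56    0   57   48 1660] [[53.0, 41.0], [58.0, -6.0], [113.0, 0.0], [107.0, 47.0]] [501.1   63.14  88.16   1.21]
can [629  62  11  31 192] [[629.0, 62.0], [639.0, 62.0], [639.0, 92.0], [629.0, 92.0]] [768.34  74.39  15.83   9.57]
can [610 160  30  63 577] [[609.0, 220.0], [635.0, 159.0], [643.0, 163.0], [617.0, 223.0]] [781.99  19.14  -7.19   8.13]
can [584 166  35  38 817] [[583.0, 197.0], [598.0, 162.0], [621.0, 172.0], [606.0, 207.0]] [768.17  20.77  -9.48   4.79]
can [ 303  227   38   47 1753] [[303.0, 227.0], [340.0, 227.0], [340.0, 273.0], [303.0, 273.0]] [ 6.2856e+02 -3.4000e+01  7.7800e+00  2.3000e-01]
blue [ 283  203   78  107 5386] [[283.0, 203.0], [360.0, 203.0], [360.0, 309.0], [283.0, 309.0]] [629.4  -40.07   7.79   1.51]
```

Request:
{"fn": "send_rows", "kwargs": {
  "commands": [
    [-0.2628,0.2266,0,0,0,-0.0344],
    [-0.2628,0.2266,0,0,0,-0.0344],
    [-0.2628,0.2266,0,0,0,-0.0344],
    [-0.2628,0.2266,-0.03,0,0,-0.0344],
    [-0.2628,0.2266,-0.06,0,0,-0.0344],
    [-0.2628,0.2266,-0.06,0,0,-0.0344],
    [-0.2628,0.2266,-0.06,0,0,-0.0344],
    [-0.2628,0.2266,-0.06,0,0,-0.0344]
  ],
  "jaw": 0.5
}}

```text
time_s: 11.88
position: [499.6, 78.9, 61.7]
eef_rot: [0.736, 0.677, 0.001, 0.001]
contact_force: [1.1, 0.2, 0.9]
width: 42.6
grip_force: 0.0
```

```bash
python3 snap.py w11 wrist; python3 - <<'E'
import pickle;from h import *
f=pickle.load(open("w11.pkl","rb"));im=f["pixels"].astype(int)
for t in (150,200,230):
    m=(im.min(2)>t); n,l,s,c=cv2.connectedComponentsWithStats(m.astype(np.uint8))
    for i in range(1,n):
        if s[i,4]>150 and 200<c[i][0]<440 and c[i][1]<380:
            b=cv2.boxPoints(cv2.minAreaRect(np.argwhere(l==i)[:,::-1].astype(np.float32))); print(t,s[i],b.round(0).tolist(),fitrect(f,b,18,48,18))
a=np.radians(-4.7);M=np.array([[np.cos(a),-np.sin(a)],[np.sin(a),np.cos(a)]])
for w,l,z in ((18,48,18),(22,48,0),(22,48,5)):
    q=np.array([[-w,-l],[w,-l],[w,l],[-w,l]])/2@M.T+[497.7,79.5]; print(proj(f,np.c_[q,[z]*4]).round(0).tolist())
E
```

```text
11.9333 [500.1  78.6  62. ] phi -4.8 42.2 0.0 [-0.   0.   0.8]
150 [ 296  212   48  101 4410] [[296.0, 312.0], [297.0, 211.0], [343.0, 212.0], [342.0, 312.0]] [499.14  81.83  -5.35   1.63]
200 [ 297  213   46   99 3473] [[297.0, 213.0], [342.0, 213.0], [342.0, 311.0], [297.0, 311.0]] [499.17  81.8   -4.69   1.41]
230 [ 297  213   46   99 2805] [[297.0, 213.0], [342.0, 213.0], [342.0, 311.0], [297.0, 311.0]] [499.17  81.8   -4.69   1.41]
[[298.0, 316.0], [336.0, 316.0], [337.0, 218.0], [296.0, 218.0]]
[[296.0, 301.0], [338.0, 301.0], [339.0, 210.0], [294.0, 210.0]]
[[295.0, 305.0], [339.0, 305.0], [340.0, 212.0], [294.0, 212.0]]
```

Request:
{"fn": "send_rows", "kwargs": {
  "commands": [
    [0.001,0.001,-0.06,0,0,0],
    [0.001,0.001,-0.109,0,0,0],
    [0.001,0.001,-0.109,0,0,0],
    [0.001,0.001,-0.109,0,0,0],
    [0.001,0.001,-0.109,0,0,0]
  ]
}}

```text
time_s: 12.35
position: [499.6, 79.4, 8.2]
eef_rot: [0.736, 0.677, 0.001, 0.001]
contact_force: [-0.0, -0.4, -0.6]
width: 42.8
grip_force: 0.0
```

Request:
{"fn": "send_rows", "kwargs": {
  "commands": [
    [0,0,0,0,0,0],
    [0,0,0,0,0,0],
    [0,0,0,0,0,0],
    [0,0,0,0,0,0],
    [0,0,0,0,0,0],
    [0,0,0,0,0,0],
    [0,0,0,0,0,0]
  ],
  "jaw": 0.08,
  "newtons": 40
}}

```text
time_s: 12.93
position: [499.4, 79.8, 8.9]
eef_rot: [0.736, 0.677, 0.001, 0.001]
contact_force: [-0.1, -1.4, 6.4]
width: 16.6
grip_force: 39.5
```

Request:
{"fn": "send_rows", "kwargs": {
  "commands": [
    [0,0,0.03,0,0,0],
    [0,0,0.09,0,0,0],
    [0,0,0.14,0,0,0],
    [0,0,0.14,0,0,0],
    [0,0,0.14,0,0,0]
  ]
}}

```text
time_s: 13.35
position: [499.4, 80.1, 79.1]
eef_rot: [0.736, 0.677, 0.002, 0.002]
contact_force: [0.3, 0.1, -0.6]
width: 16.3
grip_force: 39.2
```

Request:
{"fn": "send_rows", "kwargs": {
  "commands": [
    [0.0138,0.7806,0,0,0,-0.0233],
    [0.0138,0.7806,0,0,0,-0.0233],
    [0.0138,0.7806,0,0,0,-0.0233],
    [0.0138,0.7806,0,0,0,-0.0233],
    [0.0138,0.7806,0,0,0,-0.0233],
    [0.0138,0.7806,0,0,0,-0.0233],
    [0.0138,0.7806,0,0,0,-0.0233],
    [0.0138,0.7806,0,0,0,-0.0233],
    [0.0138,0.7806,0,0,0,-0.0233],
    [0.0138,0.7806,0,0,0,-0.0233],
    [0.0138,0.7806,0,0,0,-0.0233],
    [0.0138,0.7806,0,0,0,-0.0233]
  ]
}}

```text
time_s: 14.35
position: [503.5, 471.0, 75.4]
eef_rot: [0.782, 0.623, -0.001, 0.0]
contact_force: [-0.6, -0.8, -0.3]
width: 16.5
grip_force: 39.2
```

Request:
{"fn": "send_rows", "kwargs": {
  "commands": [
    [0,0,-0.05,0,0,0],
    [0,0,-0.08,0,0,0],
    [0,0,-0.08,0,0,0],
    [0,0,-0.08,0,0,0],
    [0,0,-0.08,0,0,0]
  ]
}}

```text
time_s: 14.77
position: [505.4, 469.4, 37.2]
eef_rot: [0.784, 0.621, -0.0, -0.0]
contact_force: [-1.5, 0.2, 0.4]
width: 16.5
grip_force: 39.2
```

```bash
cat > dots.py <<'E'
import pickle,sys;from h import *
n,cx,cy,yaw,w,l=sys.argv[1],*map(float,sys.argv[2:])
f=pickle.load(open(n+".pkl","rb"));im=f["pixels"].astype(int)
a=np.radians(yaw);M=np.array([[np.cos(a),-np.sin(a)],[np.sin(a),np.cos(a)]])
q=np.array([[-w,-l],[w,-l],[w,l],[-w,l]])/2@M.T+[cx,cy]; p=proj(f,np.c_[q,[12]*4])
k,lb,s,c=cv2.connectedComponentsWithStats((im.min(2)>225).astype(np.uint8))
for j in range(4):
    near=[(np.hypot(*(c[i]-p[j])),i) for i in range(1,k) if 8<s[i,4]<250 and s[i,2]<25 and s[i,3]<25]
    d,i=min(near); print("pred",p[j].round(1),"seen",c[i].round(1),s[i,4],"err mm",(unproj(f,[c[i]],12)[0,:2]-q[j]).round(1) if d<25 else "none")
E
python3 snap.py w12 wrist; python3 dots.py w12 505.1 470.3 -13.1 42 68
```

```text
14.8167 [505.8 469.9  37.9] phi -13.2 16.5 39.2 [0.3 0.2 0.6]
pred [272.3 354.4] seen [280.1 336.4] 45 err mm [5.6 7.7]
pred [367.6 354.4] seen [340.6 293.6] 28 err mm none
pred [372.6 202. ] seen [371.4 199.7] 79 err mm [-0.3  1. ]
pred [267.2 202. ] seen [265.1 199.8] 70 err mm [-0.6  1. ]
```

Request:
{"fn": "send_rows", "kwargs": {
  "commands": [
    [-0.001,0.0018,-0.03,0,0,0],
    [-0.001,0.0018,-0.051,0,0,0],
    [-0.001,0.0018,-0.051,0,0,0],
    [-0.001,0.0018,-0.051,0,0,0],
    [-0.001,0.0018,-0.051,0,0,0]
  ]
}}

```text
time_s: 15.23
position: [504.8, 471.3, 11.5]
eef_rot: [0.783, 0.622, 0.0, 0.0]
contact_force: [0.1, -0.2, 0.8]
width: 16.4
grip_force: 42.5
```

Request:
{"fn": "send_rows", "kwargs": {
  "commands": [
    [0,0,0,0,0,0],
    [0,0,0,0,0,0],
    [0,0,0,0,0,0],
    [0,0,0,0,0,0]
  ],
  "jaw": 0.35
}}

```text
time_s: 15.57
position: [504.2, 471.0, 11.5]
eef_rot: [0.783, 0.622, -0.0, -0.0]
contact_force: [-0.5, 0.2, 0.2]
width: 30.2
grip_force: 0.0
```

Request:
{"fn": "send_rows", "kwargs": {
  "commands": [
    [0,0,0.05,0,0,0],
    [0,0,0.12,0,0,0],
    [0,0,0.16,0,0,0],
    [0,0,0.16,0,0,0],
    [0,0,0.16,0,0,0],
    [0,0,0.16,0,0,0]
  ]
}}

```text
time_s: 16.07
position: [503.9, 470.7, 91.1]
eef_rot: [0.783, 0.622, -0.001, -0.0]
contact_force: [0.3, 0.5, 0.2]
width: 30.1
grip_force: 0.0
```

```bash
python3 snap.py w13 wrist; python3 dots.py w13 504.7 471.3 -13.1 42 68; python3 - <<'E'
import pickle;from h import *
f=pickle.load(open("w13.pkl","rb"));im=f["pixels"].astype(int)
for t in (205,225):
    k,l,s,c=cv2.connectedComponentsWithStats((im.min(2)>t).astype(np.uint8))
    for i in range(1,k):
        if s[i,4]>120 and 200<c[i][0]<440 and c[i][1]<400:
            b=cv2.boxPoints(cv2.minAreaRect(np.argwhere(l==i)[:,::-1].astype(np.float32))); print(t,s[i],b.round(0).tolist(),fitrect(f,b,18,46,22))
E
```

```text
16.1167 [503.5 470.5  90.4] phi -13.1 29.8 0.0 [-0.6 -0.4 -0.7]
pred [284.7 304.1] seen [283.7 304.3] 28 err mm [-0.6 -0. ]
pred [359.4 304.2] seen [358.3 304.7] 26 err mm [-0.7 -0.1]
pred [362.8 183.4] seen [362.6 183.7] 46 err mm [-0.1 -0.2]
pred [282.  183.2] seen [282.  183.1] 45 err mm [0.  0.1]
205 [ 302  203   41   89 2744] [[302.0, 203.0], [342.0, 203.0], [342.0, 291.0], [302.0, 291.0]] [504.93 473.04 -12.97   1.55]
225 [ 302  203   41   89 2391] [[302.0, 203.0], [342.0, 203.0], [342.0, 291.0], [302.0, 291.0]] [504.93 473.04 -12.97   1.55]
```

Request:
{"fn": "send_rows", "kwargs": {
  "commands": [
    [-0.2482,-0.3114,0,0,0,0.0469],
    [-0.2482,-0.3114,0,0,0,0.0469],
    [-0.2482,-0.3114,0,0,0,0.0469],
    [-0.2482,-0.3114,0,0,0,0.0469],
    [-0.2482,-0.3114,-0.03,0,0,0.0469],
    [-0.2482,-0.3114,-0.06,0,0,0.0469],
    [-0.2482,-0.3114,-0.06,0,0,0.0469],
    [-0.2482,-0.3114,-0.06,0,0,0.0469],
    [-0.2482,-0.3114,-0.06,0,0,0.0469]
  ],
  "jaw": 0.45
}}

```text
time_s: 16.87
position: [381.9, 316.4, 61.7]
eef_rot: [0.683, 0.73, 0.001, 0.0]
contact_force: [-0.0, 0.2, -0.7]
width: 38.4
grip_force: 0.0
```

```bash
python3 snap.py w14 wrist; python3 - <<'E'
import pickle;from h import *
f=pickle.load(open("w14.pkl","rb"));im=f["pixels"].astype(int)
m=(im[...,0]>120)&(im[...,0]>im[...,2]+25)
k,l,s,c=cv2.connectedComponentsWithStats(cv2.morphologyEx(m.astype(np.uint8),cv2.MORPH_CLOSE,np.ones((5,5))))
for i in range(1,k):
    if s[i,4]>200: b=cv2.boxPoints(cv2.minAreaRect(np.argwhere(l==i)[:,::-1].astype(np.float32))); print(s[i],b.round(0).tolist(),fitrect(f,b,14,50,17))
k,l,s,c=cv2.connectedComponentsWithStats((im.min(2)>150).astype(np.uint8))
for i in range(1,k):
    if s[i,4]>20 and 250<c[i][0]<390 and c[i][1]<400: print("lug",s[i])
a=np.radians(3.8);M=np.array([[np.cos(a),-np.sin(a)],[np.sin(a),np.cos(a)]])
for w,l,z in ((14,50,17),(16,50,0),(3,64,8)):
    q=np.array([[-w,-l],[w,-l],[w,l],[-w,l]])/2@M.T+[380.5,315.5]; print(proj(f,np.c_[q,[z]*4]).round(0).tolist())
E
```

```text
16.9167 [382.1 316.6  62. ] phi 3.8 39.0 0.0 [-0.   1.4  0.2]
[ 299  211   34   99 3018] [[299.0, 211.0], [332.0, 211.0], [332.0, 309.0], [299.0, 309.0]] [379.1  319.87   3.72   1.41]
lug [ 301  198   32  127 2774]
lug [300 212   6  12  55]
[[303.0, 320.0], [332.0, 320.0], [333.0, 218.0], [302.0, 218.0]]
[[303.0, 305.0], [333.0, 305.0], [334.0, 210.0], [302.0, 210.0]]
[[315.0, 325.0], [321.0, 325.0], [321.0, 199.0], [315.0, 199.0]]
```

Request:
{"fn": "send_rows", "kwargs": {
  "commands": [
    [-0.0015,0,-0.06,0,0,0],
    [-0.0015,0,-0.111,0,0,0],
    [-0.0015,0,-0.111,0,0,0],
    [-0.0015,0,-0.111,0,0,0],
    [-0.0015,0,-0.111,0,0,0]
  ]
}}

```text
time_s: 17.33
position: [380.7, 316.2, 7.1]
eef_rot: [0.683, 0.73, 0.001, 0.0]
contact_force: [0.3, -0.5, 0.2]
width: 38.1
grip_force: 0.0
```

Request:
{"fn": "send_rows", "kwargs": {
  "commands": [
    [0,0,0,0,0,0],
    [0,0,0,0,0,0],
    [0,0,0,0,0,0],
    [0,0,0,0,0,0],
    [0,0,0,0,0,0],
    [0,0,0,0,0,0],
    [0,0,0,0,0,0]
  ],
  "jaw": 0.03,
  "newtons": 40
}}

```text
time_s: 17.92
position: [380.7, 316.1, 7.8]
eef_rot: [0.684, 0.73, 0.002, 0.001]
contact_force: [0.6, 0.0, 7.6]
width: 13.0
grip_force: 40.3
```

Request:
{"fn": "send_rows", "kwargs": {
  "commands": [
    [0,0,0.03,0,0,0],
    [0,0,0.09,0,0,0],
    [0,0,0.14,0,0,0],
    [0,0,0.14,0,0,0],
    [0,0,0.14,0,0,0]
  ]
}}

```text
time_s: 18.33
position: [380.7, 316.0, 78.0]
eef_rot: [0.683, 0.73, 0.002, 0.001]
contact_force: [-1.1, 0.1, -0.8]
width: 13.0
grip_force: 39.5
```

Request:
{"fn": "send_rows", "kwargs": {
  "commands": [
    [0.3129,0.0294,0,0,0,0.0406],
    [0.3129,0.0294,0,0,0,0.0406],
    [0.3129,0.0294,0,0,0,0.0406],
    [0.3129,0.0294,0,0,0,0.0406],
    [0.3129,0.0294,-0.03,0,0,0.0406],
    [0.3129,0.0294,-0.07,0,0,0.0406],
    [0.3129,0.0294,-0.07,0,0,0.0406],
    [0.3129,0.0294,-0.07,0,0,0.0406],
    [0.3129,0.0294,-0.07,0,0,0.0406],
    [0.3129,0.0294,-0.07,0,0,0.0406]
  ]
}}

```text
time_s: 19.17
position: [536.2, 330.5, 41.9]
eef_rot: [0.585, 0.811, 0.0, 0.0]
contact_force: [-0.5, 1.1, 0.1]
width: 13.0
grip_force: 39.5
```

```bash
python3 snap.py w15 wrist; python3 dots.py w15 536.2 330.2 18.4 38 84
```

```text
19.2167 [536.4 330.5  42.2] phi 18.4 12.8 39.5 [-0.4 -0.4 -1. ]
pred [279.4 367.5] seen [336.8 359. ] 51 err mm none
pred [362.5 367.6] seen [336.8 359. ] 51 err mm none
pred [368.4 184.1] seen [367.9 183.5] 75 err mm [-0.3  0.2]
pred [274.5 184. ] seen [273.6 183.3] 75 err mm [-0.4  0.1]
```

Request:
{"fn": "send_rows", "kwargs": {
  "commands": [
    [-0.0007,0,-0.04,0,0,0],
    [-0.0007,0,-0.061,0,0,0],
    [-0.0007,0,-0.061,0,0,0],
    [-0.0007,0,-0.061,0,0,0],
    [-0.0007,0,-0.061,0,0,0]
  ]
}}

```text
time_s: 19.63
position: [535.7, 330.3, 11.0]
eef_rot: [0.585, 0.811, -0.0, -0.0]
contact_force: [0.5, -0.0, -0.7]
width: 13.4
grip_force: 42.0
```

Request:
{"fn": "send_rows", "kwargs": {
  "commands": [
    [0,0,0,0,0,0],
    [0,0,0,0,0,0],
    [0,0,0,0,0,0],
    [0,0,0,0,0,0]
  ],
  "jaw": 0.3
}}

```text
time_s: 19.97
position: [535.9, 330.3, 10.9]
eef_rot: [0.585, 0.811, 0.0, 0.0]
contact_force: [-0.1, 0.1, 0.4]
width: 25.6
grip_force: 0.0
```

Request:
{"fn": "send_rows", "kwargs": {
  "commands": [
    [0,0,0.05,0,0,0],
    [0,0,0.12,0,0,0],
    [0,0,0.16,0,0,0],
    [0,0,0.16,0,0,0],
    [0,0,0.16,0,0,0],
    [0,0,0.16,0,0,0]
  ]
}}

```text
time_s: 20.47
position: [535.1, 329.9, 90.2]
eef_rot: [0.585, 0.811, -0.001, -0.0]
contact_force: [-0.1, -1.1, -0.0]
width: 25.5
grip_force: 0.0
```

```bash
python3 snap.py w16 wrist; python3 dots.py w16 536.0 330.3 18.4 38 84; python3 - <<'E'
import pickle;from h import *
f=pickle.load(open("w16.pkl","rb"));im=f["pixels"].astype(int)
m=(im[...,0]>120)&(im[...,0]>im[...,2]+25)
k,l,s,c=cv2.connectedComponentsWithStats(cv2.morphologyEx(m.astype(np.uint8),cv2.MORPH_CLOSE,np.ones((5,5))))
for i in range(1,k):
    if s[i,4]>200: b=cv2.boxPoints(cv2.minAreaRect(np.argwhere(l==i)[:,::-1].astype(np.float32))); print(s[i],b.round(0).tolist(),fitrect(f,b,14,50,21))
a=np.radians(18.4);M=np.array([[np.cos(a),-np.sin(a)],[np.sin(a),np.cos(a)]])
for w,l,z in ((14,50,21),(16,50,4)):
    q=np.array([[-w,-l],[w,-l],[w,l],[-w,l]])/2@M.T+[536,330.3]; print(proj(f,np.c_[q,[z]*4]).round(0).tolist())
E
```

```text
20.5167 [534.8 329.8  89.6] phi 18.4 25.6 0.0 [0.3 1.2 0. ]
pred [289.2 319.7] seen [289.4 319.7] 27 err mm [0.1 0. ]
pred [356.4 319.8] seen [321.  294.8] 117 err mm none
pred [360.2 170.3] seen [360.  170.1] 44 err mm [-0.1  0.1]
pred [286.3 170.2] seen [286.  170.1] 46 err mm [-0.2  0. ]
[ 306  201   39   93 2534] [[306.0, 293.0], [306.0, 201.0], [344.0, 201.0], [344.0, 293.0]] [536.03 333.27  18.63   2.85]
[ 543  304   97   54 2482] [[540.0, 331.0], [638.0, 300.0], [647.0, 328.0], [549.0, 359.0]] [691.47 335.9  -51.46   3.61]
[ 554  361   86   38 1831] [[554.0, 379.0], [639.0, 361.0], [645.0, 389.0], [560.0, 407.0]] [711.9  306.09 -57.64   3.04]
[[310.0, 298.0], [336.0, 298.0], [337.0, 206.0], [309.0, 206.0]]
[[309.0, 286.0], [337.0, 286.0], [338.0, 200.0], [308.0, 200.0]]
```

Request:
{"fn": "send_rows", "kwargs": {
  "commands": [
    [-0.107,-0.2178,0,0,0,-0.1269],
    [-0.107,-0.2178,0,0,0,-0.1269],
    [-0.107,-0.2178,0,0,0,-0.1269],
    [-0.107,-0.2178,0,0,0,-0.1269],
    [-0.107,-0.2178,-0.03,0,0,-0.1269],
    [-0.107,-0.2178,-0.06,0,0,-0.1269],
    [-0.107,-0.2178,-0.06,0,0,-0.1269],
    [-0.107,-0.2178,-0.06,0,0,-0.1269],
    [-0.107,-0.2178,-0.06,0,0,-0.1269],
    [-0.107,-0.2178,-0.06,0,0,-0.1269]
  ],
  "jaw": 0.75
}}

```text
time_s: 21.35
position: [482.1, 221.3, 60.3]
eef_rot: [0.854, 0.521, -0.0, -0.0]
contact_force: [0.4, -1.2, 0.4]
width: 63.8
grip_force: 0.0
```

```bash
python3 snap.py w17 wrist; python3 - <<'E'
import pickle;from h import *
f=pickle.load(open("w17.pkl","rb"));im=f["pixels"].astype(int)
m=im.min(2)>150; k,l,s,c=cv2.connectedComponentsWithStats(m.astype(np.uint8))
for i in range(1,k):
    if s[i,4]>80: print("hub",s[i],c[i].round(1),unproj(f,[c[i]],10).round(1))
m=(im.max(2)<60).astype(np.uint8); k,l,s,c=cv2.connectedComponentsWithStats(m)
for i in range(1,k):
    if s[i,4]>200 and c[i][1]<400: b=cv2.boxPoints(cv2.minAreaRect(np.argwhere(l==i)[:,::-1].astype(np.float32))); print(s[i],b.round(0).tolist(),fitrect(f,b,40,40,10))
a=np.radians(-27.3);M=np.array([[np.cos(a),-np.sin(a)],[np.sin(a),np.cos(a)]])
for w,l,z in ((40,40,10),(40,40,0)):
    q=np.array([[-w,-l],[w,-l],[w,l],[-w,l]])/2@M.T+[482.3,221.3]; print(proj(f,np.c_[q,[z]*4]).round(0).tolist())
E
```

```text
21.4 [482.3 221.4  60.6] phi -27.2 64.5 0.0 [-0.3  0.2  0. ]
hub [ 315    0  115   98 4711] [366.   42.7] [[543.5 299.6  10. ]]
hub [ 538    0  102  177 6033] [588.1  84.1] [[622.3 241.5  10. ]]
hub [ 586   29   54   88 2687] [612.2  74.7] [[633.  240.4  10. ]]
hub [305 247  34  32 847] [321.2 262.5] [[482.7 222.   10. ]]
hub [   0  292   50  108 2772] [ 16.6 350. ] [[322.1 251.   10. ]]
hub [172 293  46  64 946] [193.4 323.2] [[411.8 222.7  10. ]]
hub [422 293  47  60 832] [444.8 319.3] [[523.7 167.7  10. ]]
hub [111 447  32  33 158] [127.4 465.8] [[332.5 165.1  10. ]]
[ 279  218   85   65 1426] [[274.0, 274.0], [280.0, 211.0], [363.0, 219.0], [357.0, 282.0]] [485.14 229.3   57.09   4.47]
[201 293  27  33 335] [[201.0, 325.0], [221.0, 291.0], [235.0, 300.0], [215.0, 334.0]] [425.66 222.11  30.5   18.37]
[[280.0, 303.0], [362.0, 303.0], [364.0, 223.0], [278.0, 223.0]]
[[282.0, 295.0], [360.0, 295.0], [362.0, 219.0], [280.0, 218.0]]
```

Request:
{"fn": "send_rows", "kwargs": {
  "commands": [
    [0.0005,0.001,-0.06,0,0,0],
    [0.0005,0.001,-0.1,0,0,0],
    [0.0005,0.001,-0.1155,0,0,0],
    [0.0005,0.001,-0.1155,0,0,0],
    [0.0005,0.001,-0.1155,0,0,0]
  ]
}}

```text
time_s: 21.82
position: [482.6, 221.9, 3.2]
eef_rot: [0.854, 0.52, -0.0, -0.0]
contact_force: [0.7, 0.1, -0.3]
width: 64.3
grip_force: 0.0
```

Request:
{"fn": "send_rows", "kwargs": {
  "commands": [
    [0,0,0,0,0,0],
    [0,0,0,0,0,0],
    [0,0,0,0,0,0],
    [0,0,0,0,0,0],
    [0,0,0,0,0,0],
    [0,0,0,0,0,0],
    [0,0,0,0,0,0]
  ],
  "jaw": 0.35,
  "newtons": 40
}}

```text
time_s: 22.4
position: [483.5, 222.1, 4.4]
eef_rot: [0.854, 0.52, 0.001, 0.0]
contact_force: [-0.6, -0.4, 6.3]
width: 38.3
grip_force: 40.4
```

Request:
{"fn": "send_rows", "kwargs": {
  "commands": [
    [0,0,0.03,0,0,0],
    [0,0,0.09,0,0,0],
    [0,0,0.14,0,0,0],
    [0,0,0.14,0,0,0],
    [0,0,0.14,0,0,0]
  ]
}}

```text
time_s: 22.82
position: [483.8, 222.1, 74.7]
eef_rot: [0.854, 0.52, 0.002, 0.001]
contact_force: [-0.6, 0.1, -1.5]
width: 38.4
grip_force: 40.4
```

Request:
{"fn": "send_rows", "kwargs": {
  "commands": [
    [0.3202,0.0302,0,0,0,0.0958],
    [0.3202,0.0302,0,0,0,0.0958],
    [0.3202,0.0302,0,0,0,0.0958],
    [0.3202,0.0302,0,0,0,0.0958],
    [0.3202,0.0302,-0.03,0,0,0.0958],
    [0.3202,0.0302,-0.07,0,0,0.0958],
    [0.3202,0.0302,-0.07,0,0,0.0958],
    [0.3202,0.0302,-0.07,0,0,0.0958],
    [0.3202,0.0302,-0.07,0,0,0.0958],
    [0.3202,0.0302,-0.07,0,0,0.0958]
  ]
}}

```text
time_s: 23.65
position: [642.8, 237.0, 38.7]
eef_rot: [0.661, 0.75, 0.0, 0.0]
contact_force: [-1.0, 0.1, 0.2]
width: 38.5
grip_force: 40.4
```

```bash
python3 snap.py w18 wrist; python3 dots.py w18 642.7 236.9 7.2 60 60; python3 - <<'E'
import pickle;from h import *
f=pickle.load(open("w18.pkl","rb"));im=f["pixels"].astype(int)
m=im.min(2)>150; k,l,s,c=cv2.connectedComponentsWithStats(m.astype(np.uint8))
for i in range(1,k):
    if s[i,4]>300 and 280<c[i][0]<360: print("hub",s[i],c[i].round(1),unproj(f,[c[i]],45).round(1))
E
```

```text
23.7 [643.1 237.1  39.1] phi 7.2 38.3 40.4 [ 0.1 -0.6 -0.8]
pred [253. 347.] seen [240.  342.4] 31 err mm [-5.9  1.5]
pred [388.6 347.1] seen [395.2 214.6] 85 err mm none
pred [395.2 214.2] seen [395.2 214.6] 85 err mm [ 0.  -0.2]
pred [247.  214.1] seen [246.3 214.4] 79 err mm [-0.3 -0.2]
hub [ 241  208  161   80 5066] [328.9 228.7] [[641.1 269.1  45. ]]
hub [295 238  60  16 733] [322.2 246.7] [[639.7 262.7  45. ]]
hub [ 297  296   46   41 1228] [319.5 316.2] [[642.  237.5  45. ]]
```

Request:
{"fn": "send_rows", "kwargs": {
  "commands": [
    [0,0,-0.04,0,0,0],
    [0,0,-0.061,0,0,0],
    [0,0,-0.061,0,0,0],
    [0,0,-0.061,0,0,0],
    [0,0,-0.061,0,0,0]
  ]
}}

```text
time_s: 24.12
position: [642.5, 236.9, 7.8]
eef_rot: [0.661, 0.75, -0.0, -0.0]
contact_force: [-0.3, -0.0, -0.6]
width: 38.4
grip_force: 46.9
```

Request:
{"fn": "send_rows", "kwargs": {
  "commands": [
    [0,0,0,0,0,0],
    [0,0,0,0,0,0],
    [0,0,0,0,0,0],
    [0,0,0,0,0,0]
  ],
  "jaw": 0.58
}}

```text
time_s: 24.45
position: [642.7, 236.9, 7.7]
eef_rot: [0.661, 0.75, 0.0, 0.0]
contact_force: [-0.1, 0.1, 0.5]
width: 49.8
grip_force: 0.0
```

Request:
{"fn": "send_rows", "kwargs": {
  "commands": [
    [0,0,0.05,0,0,0],
    [0,0,0.12,0,0,0],
    [0,0,0.2,0,0,0],
    [0,0,0.28,0,0,0],
    [0,0,0.28,0,0,0],
    [0,0,0.28,0,0,0],
    [0,0,0.28,0,0,0]
  ]
}}

```text
time_s: 25.03
position: [642.2, 236.8, 147.7]
eef_rot: [0.661, 0.75, -0.0, -0.0]
contact_force: [-0.2, -0.6, -0.0]
width: 49.8
grip_force: 0.0
```

```bash
python3 snap.py w19 wrist; python3 dots.py w19 642.6 236.7 7.2 60 60; python3 - <<'E'
import pickle;from h import *
f=pickle.load(open("w19.pkl","rb"));im=f["pixels"].astype(int)
m=im.min(2)>150; k,l,s,c=cv2.connectedComponentsWithStats(m.astype(np.uint8))
for i in range(1,k):
    if s[i,4]>200 and 280<c[i][0]<360 and c[i][1]<400: print("hub",s[i],c[i].round(1),unproj(f,[c[i]],14).round(1))
def cut(n,x,y,z,size,k=2):
    g=pickle.load(open(n+".pkl","rb")); p=proj(g,[[x,y,z]])[0].astype(int); h=130//k
    a=g["pixels"][max(p[1]-h,0):max(p[1]-h,0)+2*h,p[0]-h:p[0]+h,::-1]; return cv2.resize(a,(260,260),interpolation=cv2.INTER_CUBIC)
L=[cut("w6",636,107.2,10,0),cut("w10",629,-34,10,0),cut("w13",504.7,471.2,10,0),cut("w16",536,330.3,10,0),cut("w19",642.6,236.7,10,0)]
from rig import grab_frame
t=grab_frame("top")["pixels"][150:280,150:500,::-1]; t=cv2.resize(t,(700,260))[:, :]
L.append(cv2.resize(t,(260,97))); L[-1]=cv2.copyMakeBorder(L[-1],0,163,0,0,cv2.BORDER_CONSTANT)
cv2.imwrite("pics/final.png",np.vstack([np.hstack(L[:3]),np.hstack(L[3:])]))
E
```

```text
25.0833 [641.5 236.7 146.4] phi 7.2 49.4 0.0 [-0.7 -0.9 -0.6]
pred [277.6 266.6] seen [277. 267.] 25 err mm [-0.4 -0.3]
pred [364.8 266.7] seen [364.9 266.9] 27 err mm [ 0.1 -0.1]
pred [367.4 179.5] seen [367.4 179.4] 31 err mm [-0.  0.]
pred [275.3 179.3] seen [275.1 179.3] 28 err mm [-0.2 -0. ]
hub [ 272  175  100   73 2444] [333.8 198. ] [[648.4 255.6  14. ]]
hub [308 213  25  24 455] [320.3 224.6] [[641.9 236.9  14. ]]
hub [274 251  95  20 738] [320.7 264.3] [[645.7 209.3  14. ]]
hub [283 250  68  10 414] [313.9 255.3] [[640.3 215.1  14. ]]
hub [ 258  354   65   55 1149] [302.  373.5] [[642.8 123.5  14. ]]
```

View pics/final.png

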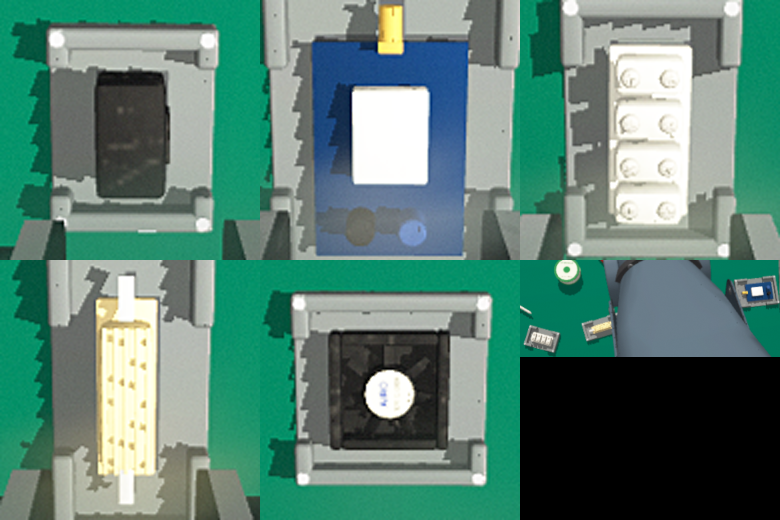

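The last picture shows all five parts flat and straight in their trays, each within about 1 mm of the middle. In pixels, part centre against tray centre, that is ferrite 132/132, terminal 651/651, fan 390/391 and resistor 127/132; the board's can measures 0.5 mm from its tray's centre.

```bash
python3 -c "
from rig import ticket
print(ticket.hand_in())"
```

```text
the job is handed in; nothing more can be done
None
```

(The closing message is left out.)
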